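Shut and lock the filter hatch of the art room's air cleaner

TASK

The blue filter hatch on top of the air cleaner has been left standing open. Swing it shut, then gently push its red sprung quarter-turn stud straight in until you feel it bottom, without forcing it, and turn it a quarter turn clockwise while it is in, so that it stays locked when you let go. Leave the paints and the other things where they are.

Things in the scene. Friction and masses are not known exactly. Their poses are not given: they have to be found in the camera images.
- cleaner: White air cleaner, fixed to the table, 200 (x) by 300 (y) by 110 mm high. Origin: centre of its underside; z up, its louvred front faces its -x. A blue hatch covers the -y part of its top when shut; a varnish jar and a bottle cap stand on the fixed ledge on the +y part of its top, a blue paint bottle on the table beside it.
- hatch (a joint): Angle of the hatch (rad): 0 = shut, grows as its front edge swings up. It stays where it is left; 1 to 4 N at its front edge moves it down. It has no latch or spring.
- hatch_hinge (a point): Middle of the hinge line, at (80, -40, 114) mm in the cleaner's frame, along the cleaner's y. Turns with the hatch: y = hinge line, -x = towards the front edge, z = out of the hatch. The hatch is a blue plate reaching 150 mm from the hinge to its front edge and 95 mm either side along y, 8 mm thick with the hinge line at mid thickness; shut, its top is 118 mm above the table.
- hatch_edge (a point): Middle of the front edge of the hatch's top face, 150 mm from the hinge line; axes as hatch_hinge.
- stud_top (a point): Centre of the top of the stud's red grip wing; z = out along the stud's axis, x = along the wing. Moves with the stud, which stands square on the hatch, 115 mm from the hinge, on its centre line. Wing 40 mm long, 12 thick, 26 high. With the stud out this point is 57 mm above the hatch's top face. The wing starts along the cleaner's x, in line with the slot of the catch inside.
- stud_skirt (a point): Centre of the upper face of the round black skirt under the wing, 26 mm below stud_top, where fingertips can press the stud in. Skirt radius 24 mm, 5 mm thick; its underside is 26 mm above the hatch with the stud out. Below the hatch a cross pin on the stud must pass down through a slotted catch plate before the stud can turn.
- stud_push (a joint): How far the stud is pushed in (m), 0 = out. Spring: 3.5 N at first, plus 0.25 N per mm. Hatch shut, it bottoms on a firm floor 13 to 23 mm in: this depth differs each time and is not measured. It turns only within 1.5 mm of that floor. Over 12 N on the pin (beyond the spring) damages the catch: press slowly. Turned and let go, it springs back 4 mm into a notch, 9 to 19 mm in.
- stud_turn (a joint): Turn of the stud (rad), clockwise from above positive: about 0 = in line with the slot, 1.57 = middle of the locked notch, which has 0.1 of play either way; a firm end stop at 1.68. The turn takes under 0.2 N m.
- varnish_jar: White jar with black lid, 40 mm across, 42 high, on the cleaner's ledge. Leave alone. Origin: centre of its underside.
- paint_cap: Black cap, 24 mm across, 14 high, on the cleaner's ledge. Leave alone. Origin: centre of its underside.
- paint_blue_bottle: Blue paint bottle, 34 mm across, 75 high, beside the cleaner. Leave alone. Origin: centre of its underside.
- paint_orange_bottle: Orange paint bottle, same size. Leave alone.
- paint_pink_bottle: Pink paint bottle, same size. Leave alone.
- card_tube: White upright tube, 60 mm across, 85 high. Leave alone. Origin: centre of its underside.
- tape_roll: Yellow roll of tape lying flat, 84 mm across, 24 high. Leave alone. Origin: centre of its underside.
- paint_brush: Paint brush lying on the table, 190 mm long. Leave alone.

How it is judged (in metres and radians):
On the way:
1. the hatch is swung shut (value of joint hatch below 0.035 rad), for 0.2 s.
At the end, for the whole second after the job is handed in: The hatch is shut (within 0.035 rad), the stud is turned to its locked notch (1.43 to 1.72 rad), held in by the catch (more than 7.5 mm in against its spring), at rest and let go (value of joint hatch below 0.035 rad and value of joint stud_turn between 1.43 and 1.72 rad and value of joint stud_push above 0.0075 m and velocity of joint stud_push below 0.005 m/s); the robot touches nothing.
It fails at once if the stud's pin is forced against its catch with more than 12 N (contact force between stud_turn_c0 and anything else above 12 N).
It fails at once if a paint bottle, the jar, the cap, the tube, the tape or the brush is moved by more than 20 mm (distance of any of varnish_jar, paint_cap, paint_blue_bottle, paint_orange_bottle, paint_pink_bottle, card_tube, tape_roll, paint_brush from where it was at the start of the episode above 0.02 m).
It also fails if it takes over 61 s, if anything falls off the work surface, if the arm or the gripper's body presses on something with over 40 N, if the wrist force passes 120 N, or if a joint passes its speed limit or range.

ROBOT

A 6-joint arm with a two-finger parallel gripper is mounted at the origin on the work surface. World frame = base frame: x ahead of the robot, y to its left, z up, the work surface at z = 0. Lengths are in mm, angles in rad, forces in N, time in s.
With the tool pointing down it reaches from about 350 to 975 mm from the base axis. Payload 7.1 kg.
Tool frame: the origin (TCP) lies midway between the tips of the shut fingers; the grasp point (between the pads) lies ctrl.grip_point_offset behind it (ctrl.grip_point_offset is the distance from the TCP to the grasp point, in mm); z points along the fingers, y is the direction in which the jaws open and shut (so a half turn about z gives the same grasp; the last joint's range is limited). The gripper opens to 88 mm and grips with 3 to 60 N. Pads are 20 mm wide; open, the fingers measure 115 mm over their backs; the gripper's body (75 mm by 178 mm) begins 61 mm behind the grasp point.
Start: joints at [1.208, 0.423, 1.63, -0, 1.089, -0.019], TCP at [210.635, 588.42, 222.675] pointing down, gripper open.
Joint ranges: [-3, 3], [-0.9, 2.11], [0.09, 2.58], [-1.31, 4.45], [0.11, 2.69], [-2.54, 2.54]. Speed limits (rad/s): [2.39, 2.39, 3.01, 3.14, 3.14, 3.14].

INTERFACE

Orientations are given as a rotation vector (axis times angle).
In Python, from workcell import telemetry, optics, order, ctrl gives the robot as it stands.
- The arm moves only by the tool move_arm, never from a script. Its argument "motion" is a list of rows, each a list of 3 entries, a list of its own where there are three numbers: the opening, from 0 (shut) to 1 (fully open), then the shift along the tool's x, y, z in units of 100 mm (1.0 is 100 mm), then the turn about the tool's z in units of pi/2 rad (1.0 is pi/2 rad). In form: [[gripper, [x, y, z], twist], ...]. A call has 1 to 5 rows; each row shifts and turns the pose as measured when the row begins, along the tool's axes as they then stand; what a row does not reach is not made up. A row lasts 1/12 s, in which the tool goes at most 41.7 mm and 7.16 degrees, less where a joint would pass 70% of its speed; a pose out of reach is approached as far as the arm can. A call with a number of a shift or a turn outside -1 to 1 is refused whole. A call with a gripper value outside its range is refused whole. The fingers move at their own pace and stop on an object; the grip force is fixed at half the most. Time passes only in rows, so rows that do not move let the fingers close. It gives the time, the measured TCP pose, the force and the opening at its end, in the units of the state.
- telemetry.get_obs(): the state, without advancing time (a new reading comes with each control period).
- optics.get_image(name): name is "scene" or "side" or "wrist"; returns the picture (384x512x3 uint8, red, green, blue); there is no depth.
- optics.camera_info(name): a dict with "mtx" (3x3 intrinsics, pixels), "R" (3x3) and "t" (3): a world point X has camera coordinates R X + t. Camera axes: x right, y down, z forward; pixel columns grow to the right and rows downward; lengths in mm; the calibration is good to about 2 mm. A picture is of the moment at which its call begins: read the wrist's pose just before it. camera_info takes no time and is no camera call; for the wrist camera it gives the pose at the moment of the call.
- order.close_job(): hands the job in, once; it reports no verdict.
Trained networks look in the newest picture that a camera, given by its name, has taken for a name from the list of things; names that differ only in an ending like _2 or _b are one class to them, and where a whole thing is asked for, a point or a joint stands for the part that bears it (a point fixed in the world has none). Each returns a list of dicts, best first, with "confidence" (0 to 1); they miss things now and then, are a little off and sometimes report something else, mostly with a low value. They report only what shows in the picture. A call takes as long as a camera call.
- optics.regions_of(camera, query): "pixels" (384x512 bool, what is visible of it).
- optics.landmark_of(camera, query): "location" ([x, y, z] in mm, in world coordinates, good to about 4 mm: a listed point, or the origin of a listed thing).
The state is a dict: "t": time; "qpos": joint angles; "qvel": joint speeds; "joint_torque": joint torques, N m; "ee_pos": TCP position; "orientation": TCP orientation; "ft_force": force on the tool from outside, world axes, zero at the start; "moment": the same for the moment, N m; "width": finger opening in mm.
Only numpy, scipy, OpenCV 4.12 (cv2) and the standard library are available. Lean on these libraries where they do the work, as an engineer would, in place of code of your own. Each camera call takes 0.05 s, during which the arm holds its last target. There are 200 camera calls.

## Working session

There is one attempt and no reset: what is moved stays moved. The work goes in short steps, Python scripts to look and compute and a tool call to move; the robot and the scene stay as the last step left them, time stands still between calls to the robot, and variables do not carry over. Pictures are saved under pics/ and viewed, on a budget of 10 in all, crops included, one or two more only if the job needs it, and the job is handed in when it is done.

Besides the shell and the picture viewer there is one more tool, called after "Request:" as a command line: name --argument value ..., lists and objects as JSON in quotes. move_arm: Moves the arm, as the interface text tells. Shifts and turns lie within -1 to 1; 1 stands for 100 mm of shift or pi/2 rad of turn. Its arguments: {"type":"object","properties":{"motion":{"type":"array"}},"required":["motion"]}

```bash
mkdir -p pics; ls; cat > h.py <<'E'
from workcell import telemetry, optics, order, ctrl
import numpy as np, cv2
from scipy.spatial.transform import Rotation as R
def st():
    o=telemetry.get_obs()
    print('t',round(o['t'],2),'p',np.round(o['ee_pos'],1),'rv',np.round(o['orientation'],3),'F',np.round(o['ft_force'],1),'M',np.round(o['moment'],2),'w',round(float(o['width']),1),'q',np.round(o['qpos'],2))
    return o
def lm(c,q):
    r=optics.landmark_of(c,q)
    return [(np.round(d['location'],1).tolist(),round(float(d['confidence']),2)) for d in r[:2]]
E
python3 - <<'E'
from h import *
o=st(); print(ctrl.grip_point_offset); print(R.from_rotvec(o['orientation']).as_matrix().round(3))
a=optics.get_image('scene');b=optics.get_image('side')
cv2.imwrite('pics/a.png',np.hstack([a,b])[:,:,::-1][:, :].copy() if 0 else cv2.resize(np.vstack([a,b]),(512,768))[:600,:,::-1])
cv2.imwrite('pics/s1.png',cv2.resize(a,(800,600))[:,:,::-1]);cv2.imwrite('pics/s2.png',cv2.resize(b,(800,600))[:,:,::-1])
for c in('scene','side'):
  for q in('cleaner','hatch_hinge','hatch_edge','stud_top','stud_skirt','varnish_jar','paint_blue_bottle'): print(c,q,lm(c,q))
E
```

```text
pics
t 0.0 p [210.5 587.9 221.9] rv [-5.370e-01 -3.095e+00  2.000e-03] F [ 0.1  0.6 -1. ] M [-0.02 -0.04  0.05] w 88.0 q [ 1.21  0.42  1.63 -0.    1.09 -0.02]
18.700000000000003
[[-0.941  0.337 -0.001]
 [ 0.337  0.941 -0.001]
 [ 0.    -0.001 -1.   ]]
scene cleaner [([555.7, 73.8, 1.6], 0.81), ([330.1, -414.5, -5.5], 0.46)]
scene hatch_hinge [([584.9, 27.3, 227.5], 0.69), ([624.9, 18.2, 112.8], 0.58)]
scene hatch_edge [([541.4, 41.2, 235.6], 0.72)]
scene stud_top [([610.9, 19.3, 242.9], 0.75)]
scene stud_skirt [([585.9, 28.5, 233.0], 0.77)]
scene varnish_jar [([553.6, 195.6, 109.8], 0.57)]
scene paint_blue_bottle [([559.0, 276.9, -1.5], 0.57), ([542.6, 36.0, 237.0], 0.44)]
side cleaner [([555.4, 75.1, -8.1], 0.94), ([454.3, -432.8, -2.6], 0.24)]
side hatch_hinge [([624.0, 20.9, 115.9], 0.84)]
side hatch_edge [([541.2, 36.2, 234.8], 0.94)]
side stud_top [([608.8, 16.9, 243.4], 0.56)]
side stud_skirt [([584.4, 25.2, 228.3], 0.72)]
side varnish_jar [([555.0, 195.5, 110.0], 0.51)]
side paint_blue_bottle []
```

View pics/s1.png

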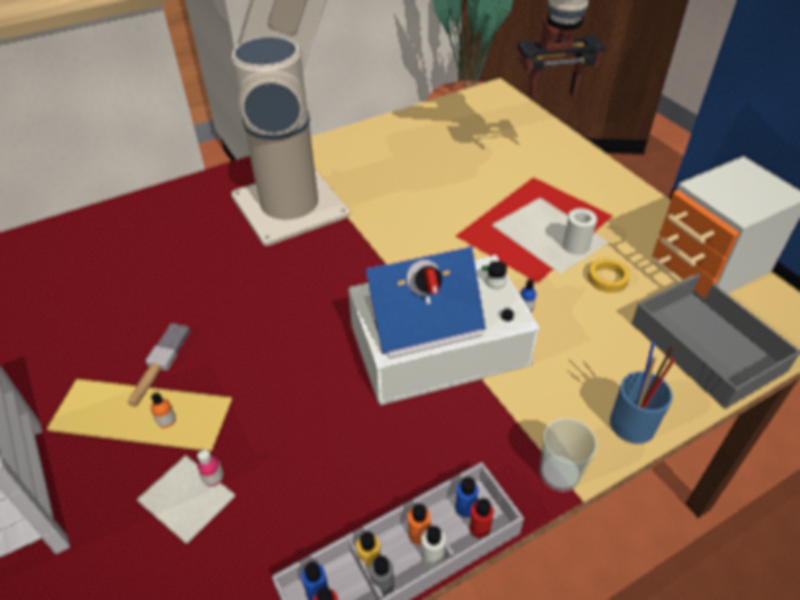

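View pics/s2.png

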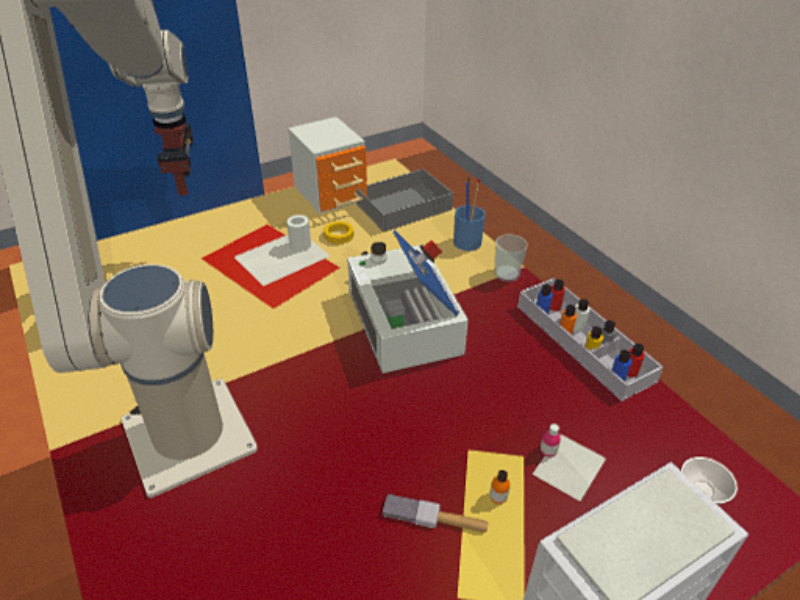

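The cleaner is at about (555, 74), yawed −11.5°, and the hatch is open about 0.94 rad. These agree between both cameras and with the given sizes. Next I raise the arm, align the jaws with the cleaner and cross over.

Request:
move_arm --motion '[[0, [0, 0, -0.4], -0.05], [0, [0, 0, -0.4], -0.04], [0, [-0.26, -0.3, 0], 0], [0, [-0.26, -0.3, 0], 0], [0, [-0.26, -0.3, 0], 0]]'

```text
t: 1.22
ee_pos: [268.2, 487.6, 305.3]
orientation: [0.293, 3.128, 0.001]
ft_force: [1.1, 0.5, 1.4]
width: 57.9
```

Request:
move_arm --motion '[[0, [-0.26, -0.3, 0], 0], [0, [-0.26, -0.3, 0], 0], [0, [-0.26, -0.3, 0], 0], [0, [-0.26, -0.3, 0], 0], [0, [-0.26, -0.3, 0], 0]]'

```text
t: 1.63
ee_pos: [370.9, 308.8, 306.9]
orientation: [0.287, 3.125, 0.007]
ft_force: [0.5, 0.7, 0.5]
width: 24.6
```

Request:
move_arm --motion '[[0, [-0.25, -0.3, 0], 0], [0, [-0.25, -0.3, 0], 0], [0, [-0.25, -0.3, 0], 0], [0, [-0.25, -0.3, 0], 0], [0, [-0.25, -0.3, 0], 0]]'

```text
t: 2.05
ee_pos: [469.5, 129.3, 308.3]
orientation: [0.285, 3.122, 0.01]
ft_force: [1.4, 1.0, -0.5]
width: 0.6
```

Request:
move_arm --motion '[[0, [-0.25, -0.3, 0], 0], [0, [-0.25, -0.3, 0], 0], [0, [-0.25, -0.3, 0], 0], [0, [-0.2, -0.25, 0], 0], [0, [0, 0, 0], 0]]'

```text
t: 2.47
ee_pos: [547.3, -14.3, 309.6]
orientation: [0.293, 3.116, 0.009]
ft_force: [-1.1, -0.3, 0.2]
width: 0.7
```

Request:
move_arm --motion '[[0, [-0.05, -0.1, 0.3], 0], [0, [0, 0, 0.3], 0], [0, [0, 0, 0.15], 0], [0, [0, 0, 0.1], 0], [0, [0.02, 0, 0.06], 0]]'

```text
t: 2.88
ee_pos: [552.6, -26.9, 218.2]
orientation: [0.301, 3.108, 0.01]
ft_force: [-0.0, 0.2, 0.4]
width: 0.5
```

Request:
move_arm --motion '[[0, [0.1, 0, 0.12], 0], [0, [0.1, 0, 0.12], 0], [0, [0.1, 0, 0.14], 0], [0, [0.06, 0, 0.15], 0], [0, [0.04, 0, 0.15], 0]]'

```text
t: 3.3
ee_pos: [518.8, -16.7, 153.2]
orientation: [0.296, 3.094, 0.011]
ft_force: [-0.1, -1.0, 2.2]
width: 0.2
```

Request:
move_arm --motion '[[0, [0.02, 0, 0.13], 0], [0, [0, 0, 0.1], 0], [0, [0, 0, 0.06], 0], [0, [0, 0, 0.03], 0], [0, [0, 0, 0.02], 0]]'

```text
t: 3.72
ee_pos: [517.0, -14.1, 118.6]
orientation: [0.291, 3.094, 0.011]
ft_force: [-1.0, -0.2, 1.6]
width: 0.8
```

```bash
python3 - <<'E'
from h import *
o=st();print(R.from_rotvec(o['orientation']).as_matrix().round(3))
b=optics.get_image('side')
cv2.imwrite('pics/s3.png',cv2.resize(b[130:270,190:350],(640,560))[:,:,::-1])
optics.get_image('scene')
for c in('scene','side'):
  for q in('hatch_hinge','hatch_edge','stud_top','stud_skirt'): print(c,q,lm(c,q))
st()
E
```

```text
t 3.72 p [517.  -14.1 118.6] rv [0.291 3.094 0.011] F [-1.  -0.2  1.6] M [-0.08  0.27  0.02] w 0.8 q [-0.05  0.41  1.96  0.01  0.74 -1.44]
[[-0.982  0.186  0.034]
 [ 0.186  0.982  0.004]
 [-0.033  0.01  -0.999]]
scene hatch_hinge [([626.4, 19.0, 114.4], 0.86), ([513.5, 42.7, 174.1], 0.52)]
scene hatch_edge [([481.4, 53.1, 116.2], 0.64), ([626.6, 20.6, 113.5], 0.25)]
scene stud_top [([508.9, 41.8, 153.5], 0.66), ([516.1, 42.8, 176.2], 0.6)]
scene stud_skirt [([510.7, 47.6, 153.0], 0.59)]
side hatch_hinge [([622.4, 19.2, 113.5], 0.89)]
side hatch_edge [([480.2, 51.8, 118.0], 0.95), ([515.6, 40.2, 172.3], 0.72)]
side stud_top [([509.4, 44.3, 154.1], 0.65), ([576.5, 476.8, 1.2], 0.55)]
side stud_skirt [([513.2, 40.3, 175.2], 0.47), ([514.4, 43.8, 152.7], 0.41)]
t 4.22 p [516.9 -14.3 118.7] rv [0.292 3.094 0.011] F [ 1.4  0.9 -0. ] M [-0.    0.02  0.  ] w 0.5 q [-0.05  0.41  1.96  0.01  0.74 -1.44]
```

View pics/s3.png

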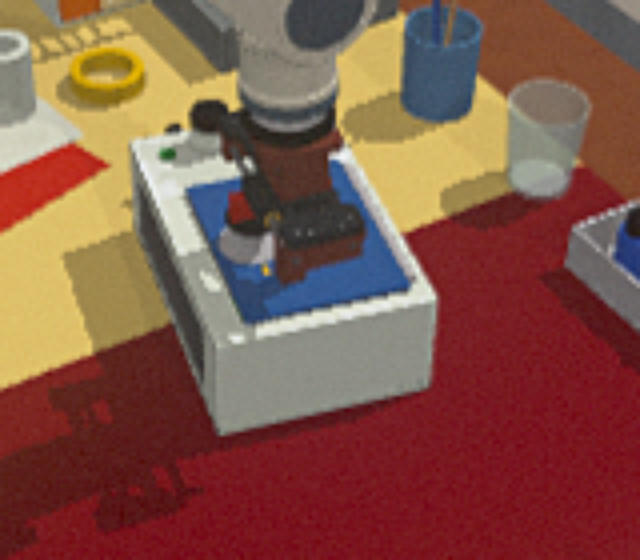

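The hatch looks shut, with its edge at z 116–118. I press a little more to confirm, then lift off and centre over the stud.

Request:
move_arm --motion '[[0, [0, 0, 0.02], 0], [0, [0, 0, 0.02], 0], [0, [0, 0, 0.02], 0]]'

```text
t: 4.47
ee_pos: [517.1, -14.3, 118.1]
orientation: [0.292, 3.094, 0.011]
ft_force: [-8.7, 0.8, 26.2]
width: 0.5
```

Request:
move_arm --motion '[[0, [0, 0, -0.3], 0], [0, [0, 0, -0.4], 0], [0.45, [0, 0, -0.4], 0], [0.45, [0.06, 0.3, -0.3], 0.01], [0.45, [0.06, 0.28, 0], 0]]'

```text
t: 4.88
ee_pos: [510.8, 41.1, 262.5]
orientation: [0.327, 3.095, 0.011]
ft_force: [1.4, 1.3, -0.2]
width: 17.2
```

```bash
python3 - <<'E'
from h import *
o=st();print(R.from_rotvec(o['orientation']).as_matrix().round(3))
ci=optics.camera_info('wrist')
w=optics.get_image('wrist');optics.get_image('side')
for c in('wrist','side'):
  for q in('hatch_hinge','hatch_edge','stud_top','stud_skirt'): print(c,q,lm(c,q))
K=np.array(ci['mtx']);Rm=np.array(ci['R']);t=np.array(ci['t'])
im=cv2.resize(w,(768,576))[:,:,::-1].copy()
for X,col in (((512.5,43.5,175),(0,255,0)),((512.5,43.5,149),(255,255,0)),((480.8,52.5,118),(0,255,255))):
    p=K@(Rm@np.array(X)+t);p=p[:2]/p[2];print(p.round(1));cv2.circle(im,tuple((p*1.5).astype(int).tolist()),3,col,-1)
cv2.imwrite('pics/w1.png',im)
E
```

```text
t 4.88 p [510.8  41.1 262.5] rv [0.327 3.095 0.011] F [ 1.4  1.3 -0.2] M [-0.01  0.03 -0.01] w 17.2 q [ 0.06  0.19  1.86  0.    1.06 -1.31]
[[-0.978  0.209  0.03 ]
 [ 0.209  0.978  0.004]
 [-0.029  0.01  -1.   ]]
wrist hatch_hinge [([620.1, 18.3, 114.7], 0.8), ([557.0, 197.1, 110.3], 0.45)]
wrist hatch_edge [([478.3, 50.3, 116.1], 0.82)]
wrist stud_top [([510.4, 44.6, 178.0], 0.64)]
wrist stud_skirt []
side hatch_hinge [([623.8, 19.5, 109.9], 0.81)]
side hatch_edge [([331.2, -416.3, -0.2], 0.71), ([479.2, 49.5, 115.4], 0.55)]
side stud_top [([513.0, 38.0, 172.6], 0.54)]
side stud_skirt [([509.9, 42.0, 151.6], 0.63)]
[257.1 201.4]
[256.8 193.3]
[258.5 154.8]
```

View pics/w1.png

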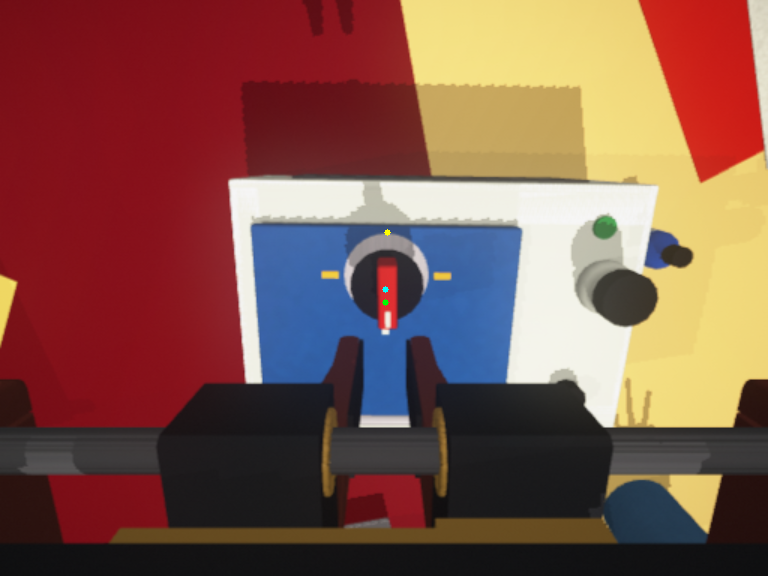

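The wrist view shows the hatch shut, with the wing in line with cleaner x: skirt at about (386,284), wing (387,258–328) in the 768-wide picture. I'll refine the stud centre by segmentation on the known planes.

```bash
cat > ortho.py <<'E'
from h import *
def ortho(cam,z,c,half=50,s=4):
    ci=optics.camera_info(cam);K=np.array(ci['mtx']);Rm=np.array(ci['R']);t=np.array(ci['t'])
    im=optics.get_image(cam)
    # plane -> pixel homography; u grows with +y world to right flipped: col=-x? keep col = x, row = y
    P=K@np.c_[Rm,t]
    A=np.array([[1/s,0,c[0]-half],[0,1/s,c[1]-half],[0,0,z],[0,0,1]],float)
    return cv2.warpPerspective(im,np.linalg.inv(P@A),(2*half*s,2*half*s))
E
python3 - <<'E'
from ortho import *
c=(512,44)
out=[]
for z in(149,175):
    o=ortho('wrist',z,c).copy()
    f=o.astype(int);red=((f[...,0]>110)&(f[...,1]<70)&(f[...,2]<70)).astype(np.uint8)
    red[:80]=0;red[320:]=0
    blk=(f.max(2)<45).astype(np.uint8)
    for n,m in(('red',red),('blk',blk)):
        nn,l,stt,ce=cv2.connectedComponentsWithStats(m)
        for i in range(1,nn):
            if stt[i,4]>800:
                pts=cv2.findNonZero((l==i).astype(np.uint8));hull=cv2.convexHull(pts)
                (x,y),r=cv2.minEnclosingCircle(hull); rc=cv2.minAreaRect(hull)
                g=lambda a:(round(a[0]/4-50+c[0],1),round(a[1]/4-50+c[1],1))
                print(z,n,stt[i,4]/16,'circ',g((x,y)),round(r/4,1),'rect',g(rc[0]),np.round(np.array(rc[1])/4,1),round(rc[2],1))
    cv2.circle(o,(200,200),2,(0,255,0),-1);out.append(o)
cv2.imwrite('pics/o1.png',np.hstack(out)[:,:,::-1])
E
```

```text
149 red 525.6875 circ (515.4, 44.1) 23.9 rect (515.4, 44.1) [13.1 47.2] 78.6
149 blk 106.625 circ (547.8, -2.4) 14.5 rect (547.4, -3.9) [ 5.8 28.9] 76.9
149 blk 63.8125 circ (554.8, 68.8) 7.8 rect (554.4, 68.8) [ 7.  14.8] 90.0
175 red 427.4375 circ (507.4, 45.3) 21.4 rect (507.3, 45.2) [11.8 42.4] 78.4
175 blk 222.4375 circ (543.0, 0.2) 19.8 rect (542.6, -1.4) [ 8.9 39.4] 76.9
175 blk 155.4375 circ (549.5, 67.1) 13.3 rect (549.0, 67.1) [10.2 25.5] 90.0
```

View pics/o1.png

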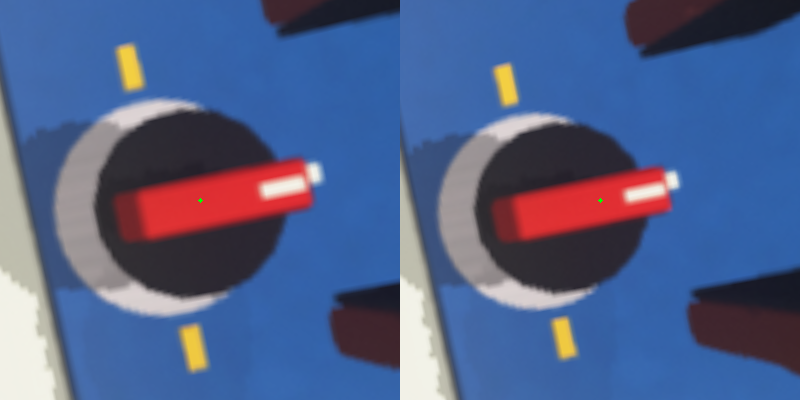

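Stud centre is (510, 44.9), and the skirt and wing planes agree. Its skirt diameter of 48 mm checks out and the wing is at 168.5°. Descending astride the wing.

Request:
move_arm --motion '[[0.45, [0.03, 0.04, 0.1], 0], [0.45, [0.01, 0, 0.3], 0], [0.4, [0.01, 0, 0.3], 0], [0.3, [0, 0, 0.25], 0], [0.2, [0, 0, 0.1], 0]]'

```text
t: 5.9
ee_pos: [508.3, 46.2, 148.5]
orientation: [0.326, 3.097, 0.011]
ft_force: [-0.5, -1.6, 3.3]
width: 25.5
```

```bash
python3 - <<'E'
from h import *
o=st();print(R.from_rotvec(o['orientation']).as_matrix().round(3))
w=optics.get_image('wrist')
cv2.imwrite('pics/w2.png',cv2.resize(w[100:320,150:370],(660,600))[:,:,::-1])
E
```

```text
t 5.9 p [508.3  46.2 148.5] rv [0.326 3.097 0.011] F [-0.5 -1.6  3.3] M [-0.34  0.13 -0.03] w 25.5 q [ 0.07  0.35  1.96  0.    0.81 -1.3 ]
[[-0.978  0.208  0.029]
 [ 0.208  0.978  0.004]
 [-0.027  0.01  -1.   ]]
```

View pics/w2.png

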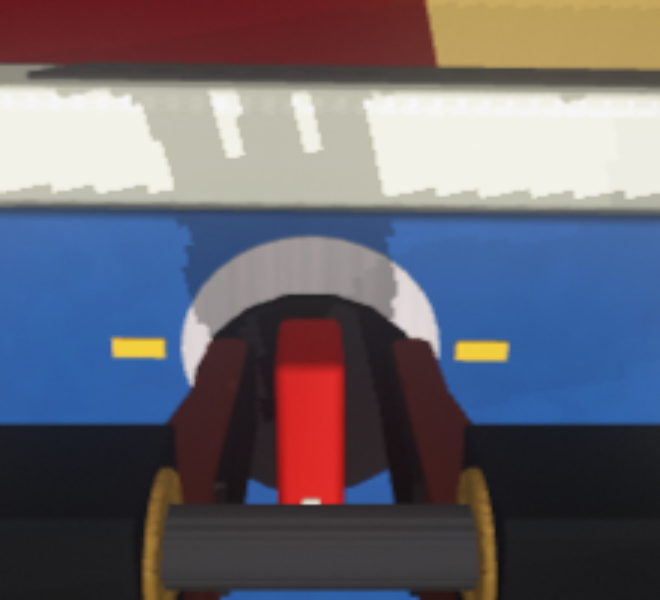

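Request:
move_arm --motion '[[0.18, [0, 0, -0.03], 0], [0.18, [-0.018, -0.009, 0], 0], [0.18, [0, 0, 0], 0]]'

```text
t: 6.2
ee_pos: [508.2, 44.9, 149.9]
orientation: [0.326, 3.102, 0.009]
ft_force: [0.0, 0.8, 0.3]
width: 15.8
```

```bash
python3 -c "
from h import *
st()"
```

```text
t 6.2 p [508.2  44.9 149.9] rv [0.326 3.102 0.009] F [0.  0.8 0.3] M [-0.06  0.04 -0.05] w 15.8 q [ 0.06  0.35  1.95  0.    0.82 -1.3 ]
```

Request:
move_arm --motion '[[0.18, [-0.03, 0, 0], 0], [0.18, [0, 0, 0.01], 0], [0.18, [0, 0, 0.01], 0]]'

```text
t: 6.45
ee_pos: [513.3, 44.4, 150.3]
orientation: [0.326, 3.097, 0.011]
ft_force: [-0.2, -0.5, 0.1]
width: 15.9
```

Request:
move_arm --motion '[[0.18, [0, 0, 0.01], 0], [0.18, [0, 0, 0.01], 0], [0.18, [0, 0, 0.01], 0]]'

```text
t: 6.7
ee_pos: [514.0, 44.4, 148.3]
orientation: [0.326, 3.095, 0.011]
ft_force: [-0.7, 0.1, 3.2]
width: 15.7
```

Request:
move_arm --motion '[[0.18, [0, 0, 0.01], 0], [0.18, [0, 0, 0.01], 0], [0.18, [0, 0, 0.01], 0]]'

```text
t: 6.95
ee_pos: [514.0, 44.4, 145.4]
orientation: [0.326, 3.095, 0.011]
ft_force: [-1.6, -0.2, 3.7]
width: 15.9
```

x overshot to 514; lift off and recentre.

Request:
move_arm --motion '[[0.18, [0, 0, -0.05], 0], [0.18, [0.02, 0, 0], 0], [0.18, [0.015, 0, 0], 0], [0.18, [0, 0, 0], 0]]'

```text
t: 7.28
ee_pos: [510.7, 45.3, 150.5]
orientation: [0.326, 3.093, 0.012]
ft_force: [0.5, -0.4, 1.0]
width: 15.7
```

```bash
python3 - <<'E'
from h import *
st()
w=optics.get_image('wrist')
st();w=optics.get_image('wrist');st()
E
```

```text
t 7.28 p [510.7  45.3 150.5] rv [0.326 3.093 0.012] F [ 0.5 -0.4  1. ] M [ 0.04  0.05 -0.01] w 15.7 q [ 0.06  0.35  1.95  0.    0.81 -1.3 ]
t 7.33 p [510.7  45.3 150.5] rv [0.326 3.094 0.012] F [ 0.3  0.6 -0.2] M [ 0.05 -0.02 -0.06] w 15.9 q [ 0.06  0.35  1.95  0.    0.81 -1.3 ]
t 7.38 p [510.9  45.2 150.4] rv [0.326 3.093 0.012] F [-0.9  0.6  0.1] M [ 0.03 -0.01 -0.01] w 15.4 q [ 0.06  0.35  1.95  0.    0.81 -1.3 ]
```

Request:
move_arm --motion '[[0.18, [0, 0, 0.015], 0], [0.18, [0, 0, 0.015], 0], [0.18, [0, 0, 0.012], 0], [0.18, [0, 0, 0.012], 0], [0.18, [0, 0, 0.012], 0]]'

```text
t: 7.8
ee_pos: [511.1, 45.3, 143.8]
orientation: [0.326, 3.093, 0.012]
ft_force: [-0.8, 0.2, 4.3]
width: 15.6
```

Request:
move_arm --motion '[[0.18, [0, 0, 0.01], 0], [0.18, [0, 0, 0.01], 0], [0.18, [0, 0, 0.01], 0], [0.18, [0, 0, 0.01], 0]]'

```text
t: 8.13
ee_pos: [511.1, 45.2, 139.6]
orientation: [0.326, 3.094, 0.012]
ft_force: [-1.8, -0.1, 5.1]
width: 15.5
```

Request:
move_arm --motion '[[0.18, [0, 0, 0.01], 0], [0.18, [0, 0, 0.01], 0], [0.18, [0, 0, 0.006], 0]]'

```text
t: 8.38
ee_pos: [511.1, 45.2, 136.9]
orientation: [0.326, 3.094, 0.011]
ft_force: [-1.6, 0.1, 6.4]
width: 15.9
```

Request:
move_arm --motion '[[0.18, [0, 0, 0.004], 0], [0.18, [0, 0, 0.004], 0]]'

```text
t: 8.55
ee_pos: [511.2, 45.2, 136.2]
orientation: [0.326, 3.094, 0.011]
ft_force: [-1.8, 0.2, 6.4]
width: 15.7
```

Request:
move_arm --motion '[[0.18, [0, 0, 0.004], 0], [0.18, [0, 0, 0.004], 0], [0.18, [0, 0, 0.004], 0]]'

```text
t: 8.8
ee_pos: [511.1, 45.2, 135.2]
orientation: [0.326, 3.094, 0.011]
ft_force: [-1.8, 0.3, 7.0]
width: 15.9
```

Request:
move_arm --motion '[[0.18, [0, 0, 0.004], 0], [0.18, [0, 0, 0.004], 0], [0.18, [0, 0, 0.004], 0]]'

```text
t: 9.05
ee_pos: [511.1, 45.2, 134.3]
orientation: [0.326, 3.094, 0.011]
ft_force: [-2.4, -0.1, 7.3]
width: 15.7
```

Request:
move_arm --motion '[[0.18, [0, 0, 0.004], 0], [0.18, [0, 0, 0.004], 0], [0.18, [0, 0, 0.004], 0]]'

```text
t: 9.3
ee_pos: [511.1, 45.2, 133.5]
orientation: [0.326, 3.094, 0.011]
ft_force: [-1.4, -0.5, 6.1]
width: 15.7
```

Request:
move_arm --motion '[[0.18, [0, 0, 0.004], 0], [0.18, [0, 0, 0.004], 0], [0.18, [0, 0, 0.004], 0]]'

```text
t: 9.55
ee_pos: [511.2, 45.2, 132.7]
orientation: [0.326, 3.094, 0.011]
ft_force: [-2.8, -0.5, 7.3]
width: 15.8
```

Request:
move_arm --motion '[[0.18, [0, 0, 0.004], 0], [0.18, [0, 0, 0.004], 0], [0.18, [0, 0, 0.004], 0], [0.18, [0, 0, 0.004], 0]]'

```text
t: 9.88
ee_pos: [511.1, 45.2, 131.7]
orientation: [0.326, 3.094, 0.011]
ft_force: [-1.9, -0.4, 7.2]
width: 15.9
```

Request:
move_arm --motion '[[0.18, [0, 0, 0.004], 0], [0.18, [0, 0, 0.004], 0], [0.18, [0, 0, 0.004], 0], [0.18, [0, 0, 0.004], 0]]'

```text
t: 10.22
ee_pos: [511.1, 45.2, 130.9]
orientation: [0.326, 3.094, 0.011]
ft_force: [-3.1, -1.5, 7.0]
width: 15.9
```

Request:
move_arm --motion '[[0.18, [0, 0, 0.005], 0], [0.18, [0, 0, 0.005], 0], [0.18, [0, 0, 0.005], 0], [0.18, [0, 0, 0.005], 0]]'

```text
t: 10.55
ee_pos: [511.2, 45.2, 129.7]
orientation: [0.326, 3.094, 0.011]
ft_force: [-2.0, -0.0, 8.8]
width: 16.0
```

Request:
move_arm --motion '[[0.18, [0, 0, 0.005], 0], [0.18, [0, 0, 0.005], 0], [0.18, [0, 0, 0.005], 0]]'

```text
t: 10.8
ee_pos: [511.2, 45.2, 129.5]
orientation: [0.326, 3.094, 0.011]
ft_force: [-3.2, 0.2, 10.3]
width: 15.8
```

Request:
move_arm --motion '[[0.18, [0, 0, 0.005], 0], [0.18, [0, 0, 0.005], 0]]'

```text
t: 10.97
ee_pos: [511.2, 45.2, 129.6]
orientation: [0.326, 3.094, 0.011]
ft_force: [-3.7, -0.4, 11.2]
width: 15.9
```

Bottomed at z 129.5: no further travel, and the force rose to about 11 N against about 8.4 N of spring. Now the clockwise turn (+ about tool z), keeping a light push.

Request:
move_arm --motion '[[0.18, [0, 0, 0.005], 0.06], [0.18, [0, 0, 0.005], 0.06], [0.18, [0, 0, 0.005], 0.06]]'

```text
t: 11.22
ee_pos: [512.1, 44.9, 129.6]
orientation: [0.77, 3.014, 0.018]
ft_force: [-2.0, -0.9, 9.0]
width: 15.7
```

```bash
python3 -c "
from h import *
o=st();print(R.from_rotvec(o['orientation']).as_matrix().round(3))"
```

```text
t 11.22 p [512.1  44.9 129.6] rv [0.77  3.014 0.018] F [-2.  -0.9  9. ] M [-0.29  0.51 -0.05] w 15.7 q [ 0.06  0.39  1.96  0.    0.76 -1.01]
[[-0.877  0.48   0.033]
 [ 0.48   0.877  0.003]
 [-0.027  0.019 -0.999]]
```

Request:
move_arm --motion '[[0.18, [0.01, -0.005, 0.005], 0.06], [0.18, [0, 0, 0.005], 0.06], [0.18, [0, 0, 0.005], 0.06], [0.18, [0, 0, 0.005], 0.06]]'

```text
t: 11.55
ee_pos: [512.6, 44.7, 129.7]
orientation: [1.348, 2.803, 0.029]
ft_force: [-3.7, 0.0, 11.0]
width: 16.1
```

Request:
move_arm --motion '[[0.18, [0.008, -0.01, 0.005], 0.06], [0.18, [0.006, -0.008, 0.005], 0.06], [0.18, [0, 0, 0.005], 0.06], [0.18, [0, 0, 0.005], 0.06]]'

```text
t: 11.88
ee_pos: [512.9, 44.4, 129.8]
orientation: [1.872, 2.482, 0.042]
ft_force: [-4.3, -2.0, 10.6]
width: 15.4
```

Request:
move_arm --motion '[[0.18, [0.008, -0.012, 0.005], 0.06], [0.18, [0.003, -0.01, 0.005], 0.06], [0.18, [0, 0, 0.005], 0.06], [0.18, [0, 0, 0.005], 0.06]]'

```text
t: 12.22
ee_pos: [513.0, 43.9, 129.8]
orientation: [2.324, 2.066, 0.056]
ft_force: [-4.7, -1.2, 11.0]
width: 16.0
```

```bash
python3 - <<'E'
from h import *
o=st()
w=optics.get_image('wrist')
cv2.imwrite('pics/w3.png',cv2.resize(w[100:320,150:370],(660,600))[:,:,::-1])
E
```

```text
t 12.22 p [513.   43.9 129.8] rv [2.324 2.066 0.056] F [-4.7 -1.2 11. ] M [-0.27  0.89  0.05] w 16.0 q [ 0.06  0.38  1.97 -0.    0.74  0.18]
```

View pics/w3.png

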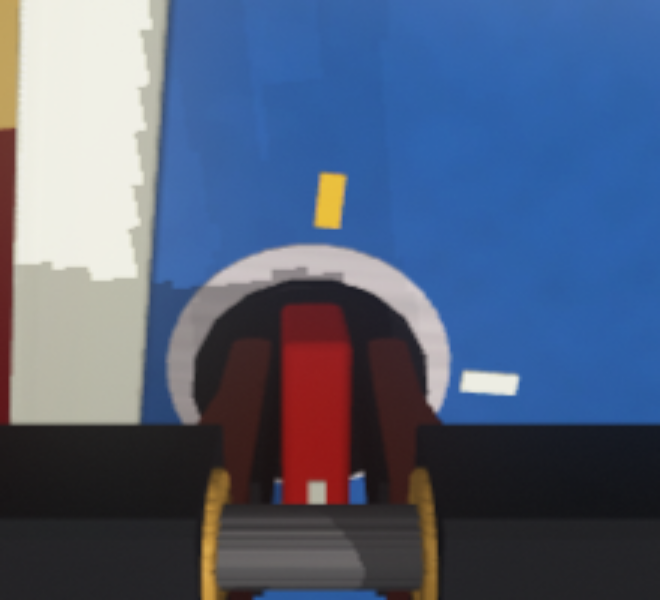

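The stud follows the jaws (wing nearly aligned with the tool, about 85° turned, the yellow mark nearly at the wing). A few degrees more.

Request:
move_arm --motion '[[0.18, [0, 0, 0.005], 0.04], [0.18, [0, 0, 0.005], 0.03], [0.18, [0, 0, 0.003], 0]]'

```text
t: 12.52
ee_pos: [513.1, 43.6, 130.0]
orientation: [2.448, 1.92, 0.059]
ft_force: [-3.1, -0.1, 8.5]
width: 16.1
```

```bash
python3 - <<'E'
from h import *
o=st();m=R.from_rotvec(o['orientation']).as_matrix();print(np.degrees(np.arctan2(m[1,0],m[0,0])))
w=optics.get_image('wrist')
cv2.imwrite('pics/w4.png',cv2.resize(w[100:320,150:370],(660,600))[:,:,::-1])
E
```

```text
t 12.52 p [513.1  43.6 130. ] rv [2.448 1.92  0.059] F [-3.1 -0.1  8.5] M [-0.05  0.68  0.02] w 16.1 q [ 0.06  0.38  1.97 -0.    0.74  0.31]
76.23343723671917
```

View pics/w4.png

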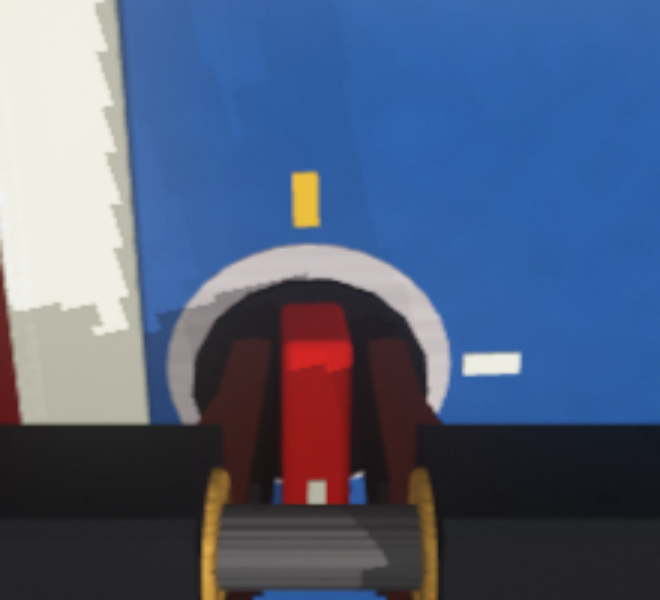

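The wing now points at the yellow lock mark. Lift slowly and watch whether the stud stays down.

Request:
move_arm --motion '[[0.18, [0, 0, -0.01], 0], [0.18, [0, 0, -0.01], 0], [0.18, [0, 0, -0.015], 0], [0.18, [0, 0, -0.015], 0], [0.18, [0, 0, -0.02], 0]]'

```text
t: 12.98
ee_pos: [512.8, 43.6, 137.4]
orientation: [2.447, 1.922, 0.06]
ft_force: [-0.3, -0.6, -0.7]
width: 15.7
```

Request:
move_arm --motion '[[0.3, [0, 0, -0.01], 0], [0.4, [0, 0, 0], 0], [0.45, [0, 0, -0.2], 0], [0.45, [0, 0, -0.4], 0], [0.45, [0, 0, -0.4], 0]]'

```text
t: 13.4
ee_pos: [502.5, 43.2, 232.2]
orientation: [2.455, 1.928, 0.037]
ft_force: [0.8, 0.1, 0.1]
width: 39.1
```

```bash
python3 - <<'E'
from ortho import *
st()
out=[]
for z in(134,160):
    o=ortho('wrist',z,(512,44)).copy();cv2.circle(o,(200,200),2,(0,255,0),-1);out.append(o)
cv2.imwrite('pics/o2.png',np.hstack(out)[:,:,::-1])
optics.get_image('side');optics.get_image('scene')
for c in('wrist','side','scene'):
  for q in('hatch_edge','stud_top','stud_skirt'): print(c,q,lm(c,q))
E
```

```text
t 13.4 p [502.5  43.2 232.2] rv [2.455 1.928 0.037] F [0.8 0.1 0.1] M [-0.06  0.13 -0.  ] w 39.1 q [ 0.06  0.22  1.9  -0.    0.99  0.3 ]
wrist hatch_edge []
wrist stud_top [([508.3, 46.4, 161.3], 0.84)]
wrist stud_skirt [([508.6, 46.6, 133.7], 0.96)]
side hatch_edge [([477.2, 50.3, 116.5], 0.7)]
side stud_top [([511.0, 40.6, 161.8], 0.55)]
side stud_skirt [([508.3, 44.1, 136.5], 0.71), ([638.0, 166.9, 112.1], 0.35)]
scene hatch_edge [([479.4, 53.8, 115.2], 0.75), ([638.2, 162.1, 110.7], 0.37)]
scene stud_top [([515.6, 42.1, 158.2], 0.73), ([480.3, 52.9, 116.3], 0.2)]
scene stud_skirt [([509.2, 46.5, 139.2], 0.62)]
```

View pics/o2.png

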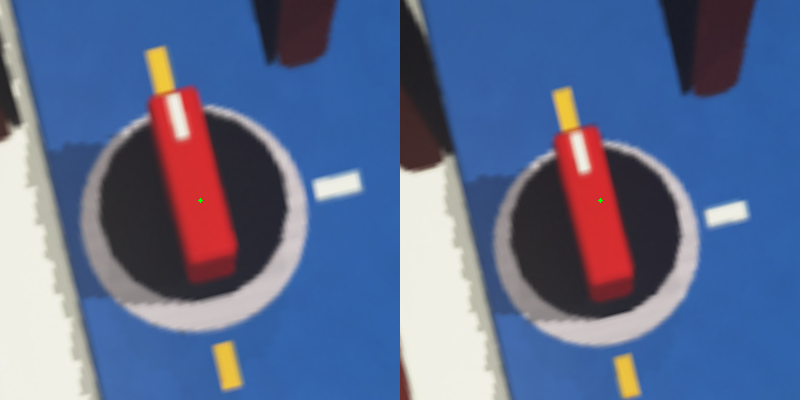

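The stud stays about 15 mm in (top at z ≈ 160, skirt ≈ 135), the wing is in line with the yellow lock marks, and the gripper is clear. Handing in.

```bash
python3 -c "
from h import *
print(order.close_job());st()"
```

```text
the job is handed in; nothing more can be done
None
the job is handed in; nothing more can be done
```

The hatch is shut and its red stud is locked. I handed the job in at about 13 s of the 61 s allowed; no verdict came back.

- **Hatch:** I pushed it shut with the closed fingers, with a last press of about 26 N at the fingertips. Its front edge then measured z 115–118 mm in the pictures, against 118 mm when shut.
- **Pushing the stud in:** I set the jaws around the wing without gripping it and pressed on the skirt in small steps. It bottomed about 19.5 mm in. The total force there was about 11 N, of which the spring is about 8.4 N, so the pin took roughly 3 N of its 12 N limit.
- **Turning and release:** I turned it about 90° clockwise and lifted off. It sprang back only about 4 mm and stayed about 15 mm in (skirt at z 134–139 mm, stud top at 158–162 mm). The wing lined up with the yellow lock marks.
- **At the end:** The gripper was clear at z 232 mm and the wrist force was near zero.

**Checks that disagreed or were not made:**
- The tool drifted about 2° off vertical and about 3 mm off the stud's centre during the turn, giving up to about 5 N of sideways force.
- The stud positions found by the networks differed by up to 7 mm between cameras. I used the measured skirt outline instead.
- I did not re-measure the paints and other items at the end. The arm stayed well above or away from them.

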